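Point out the tube left uncapped, then its cap

ROBOT

A 6-joint arm with a two-finger parallel gripper is mounted at the origin on a cart in front of the work surface, level with it; the furniture and walls round the work are solid. World frame = base frame: x ahead of the robot, y to its left, z up, the work surface at z = 0. Lengths are in m, angles in rad, forces in N, time in s.
With the tool pointing down it reaches from about 0.35 to 0.775 m from the base axis. Payload 7.3 kg.
Tool frame: the origin (TCP) lies at the centre of the arm's flange, where the gripper is bolted on; the fingertips stand 178 mm ahead of it and the grasp point (between the pads) lies robot.pinch_z ahead of it (robot.pinch_z is the distance from the TCP to the grasp point, in m); x points along the fingers, z is the direction in which the jaws open and shut, and the axes are right-handed (so a half turn about x gives the same grasp; the last joint's range is limited). The gripper opens to 92 mm and grips with 3 to 60 N. Pads are 19 mm wide; open, the fingers measure 130 mm over their backs; the gripper's body (75 mm by 190 mm) begins 47 mm behind the grasp point.
Start: joints at [-1.286, 0.342, 1.524, -0, 1.275, -0.146], TCP at [0.219, -0.477, 0.405] pointing down, gripper open.
Joint ranges: [-2.53, 2.53], [-0.77, 2.02], [0.04, 2.7], [-1, 4.14], [0.28, 2.66], [-3.11, 3.11]. Speed limits (rad/s): [2.57, 2.57, 3.14, 3.14, 3.14, 3.14].

INTERFACE

Orientations are given as [roll, pitch, yaw] about the fixed x, y, z axes, in that order (R = Rz(yaw) Ry(pitch) Rx(roll)).
In Python, from cell import robot gives the robot as it stands.
- The arm moves only by the shell command python3 -m jog 'ROWS' [FORCE]. ROWS is JSON, a list of rows, each an object of numbers: "fingers": the closure, from 0 (fully open) to 1 (shut); "x", "y", "z": the shift along the tool's x, y, z in cm; "spin": the turn about the tool's x in degrees. A call has 1 to 5 rows; each row is the pose to reach, as a shift and turn from the pose commanded when the call began, along the tool's axes at that moment; what a row does not reach only later rows make up. A row lasts 1/8 s, in which the tool goes at most 62.5 mm and 10.7 degrees, less where a joint would pass 70% of its speed; a pose out of reach is approached as far as the arm can. A call with a gripper value outside its range is refused whole. The fingers move at their own pace and stop on an object; FORCE is the grip in N (left out, the last holds). Time passes only in rows, so rows that repeat a pose let the fingers close. It gives the time, the measured TCP pose, the force and the opening at its end, in the units of the state.
- robot.observe(): the state, without advancing time (a new reading comes with each control period).
- robot.read_camera(name): name is "side" or "top" or "wrist"; returns a dict with "color" (384x512x3 uint8, red, green, blue), "mtx" (3x3 intrinsics, pixels), "k1" (the pictures are not rectified: a ray, as slopes to the right and down, at radius r is drawn at 1 + k1 r^2 times it, then the intrinsics apply), "view" (4x4, takes a point from world to camera coordinates); the wrist camera has in their place "T_tool_cam" (4x4, takes a point from camera to tool coordinates, whose origin is the TCP and whose axes are the tool frame's). Camera axes: x right, y down, z forward; pixel columns grow to the right and rows downward; lengths in m; the calibration is good to about 2 mm. A picture is of the moment at which its call begins: read the wrist's pose just before it. There is no depth.
- robot.hand_in(): hands the job in, once; it reports no verdict.
Trained networks look in a picture, given as the dict that the camera call returned (one of the last four; its "shot" number tells which), for a name from the list of things; names that differ only in an ending like _2 or _b are one class to them, and where a whole thing is asked for, a point or a joint stands for the part that bears it (a point fixed in the world has none). Each returns a list of dicts, best first, with "conf" (0 to 1); they miss things now and then, are a little off and sometimes report something else, mostly with a low value. They report only what shows in the picture. A call takes as long as a camera call.
- robot.look_for(target, picture): "xy" ([column, row] in pixels, amid what is visible of it).
The state is a dict: "time": time; "qpos": joint angles; "qvel": joint speeds; "joint_efforts": joint torques, N m; "tool_pos": TCP position; "tool_rot": TCP orientation; "contact_force": force on the tool from outside, world axes, zero at the start; "torque": the same for the moment, N m; "opening": finger opening in m.
Only numpy, scipy, OpenCV 4.12 (cv2) and the standard library are available. Lean on these libraries where they do the work, as an engineer would, in place of code of your own. Each camera call takes 0.05 s, during which the arm holds its last target. There are 200 camera calls.

TASK

Of the three large tubes standing in the right-hand rack, one was left without its cap: show a colleague which one, by pointing straight down at its open mouth from just above (fingertips a few centimetres at most over it) and staying there for at least two seconds; then point in the same way, again for at least two seconds, at the loose screw cap that lies on the worktop. Touch nothing at all, move nothing, and do not bring the fingertips low over any of the other tubes, the roll of tape or the dish. Finish with the hand raised clear, the fingertips at least 20 cm above the worktop.

Things in the scene. Friction and masses are not known exactly. Their poses are not given: they have to be found in the camera images.
- open_tube: The uncapped tube: a 50 ml clear plastic tube, 30 mm across its open mouth, 113 mm tall, standing upright in the right-hand rack. Origin: centre of its lower tip, 4 mm above the worktop; z runs up its axis. It sits tight in its hole.
- open_tube_top (a point): Centre of the open mouth of the uncapped tube, level with its rim, about 117 mm above the worktop.
- capped_a: A 50 ml clear plastic tube closed by a green screw cap (35 mm across), 116 mm tall, standing upright in the right-hand rack. Origin: centre of its lower tip, 4 mm above the worktop; z runs up its axis, so the top of its cap is 120 mm above the worktop. It sits tight in its hole.
- capped_b: A 50 ml clear plastic tube closed by a green screw cap (35 mm across), 116 mm tall, standing upright in the right-hand rack. Origin: centre of its lower tip, 4 mm above the worktop; z runs up its axis, so the top of its cap is 120 mm above the worktop. It sits tight in its hole.
- capped_a_top (a point): Centre of the top face of the cap of this capped tube, 120 mm above the worktop.
- capped_b_top (a point): Centre of the top face of the cap of this capped tube, 120 mm above the worktop.
- loose_cap: A loose screw cap from such a tube: a green disc 35 mm across and 12 mm high, lying flat on the worktop in front of the right-hand rack or a little to its left. Origin: centre of its underside, on the worktop.
- loose_cap_top (a point): Centre of the top face of the loose cap, 12 mm above the worktop.
- tape_roll: A roll of labelling tape lying flat, 77 mm across, 19 mm high, open in the middle. Bystander. Origin: centre of its underside.
- petri_dish: A round covered dish lying flat, 90 mm across, 12 mm high. Bystander. Origin: centre of its underside.
- work_rack: The rack of the job, right of the robot's middle: white slab rack, 100 (x) x 245 (y) x 52 mm high, fixed. Origin: centre of its underside. The row of large holes lies 20 mm from its middle line on its -x side, which faces the robot; three tubes stand there at 62, -20 and -103 mm along its y, in any order, rising to 120 mm above the worktop.
- rack_front: The other rack, left of the robot's middle, a bystander: the same white slab rack, fixed, with two tubes standing in it. Origin: centre of its underside.
- tube_open: An open tube in the other (left) rack with a thin thermometer standing in it, which rises to about 0.26 m above the worktop. Not part of the job. Origin: its lower tip.
- tube_green: A capped tube in the other (left) rack. Not part of the job. Origin: its lower tip.
- beaker: A glass beaker, 102 mm across and 139 mm tall, fixed, a bystander in front of the left rack; a thin dropper leans in it and sticks out to about 0.2 m above the worktop. Origin: centre of its underside.

How it is judged:
On the way, in this order (a step that is already met when the one before it is completed fails the run):
1. point at the mouth of the uncapped tube: grasp point within 22 mm sideways of its centre and 15 to 85 mm above it, for 2 s (horizontal distance between the grasp point and open_tube_top below 0.022 m and z of the grasp point in the frame of open_tube_top between 0.015 and 0.085 m), for 2 s.
2. then point at the loose cap: grasp point within 22 mm sideways of its centre and 15 to 85 mm above its top, for 2 s (horizontal distance between the grasp point and loose_cap_top below 0.022 m and z of the grasp point in the frame of loose_cap_top between 0.015 and 0.085 m), for 2 s.
At the end, for the whole second after the job is handed in: The hand is raised (grasp point more than 20 cm above the worktop); the loose cap, the tape and the dish are at rest within 6 mm of where they began (height (world z) of the grasp point above 0.2 m and distance of each of loose_cap, tape_roll, petri_dish from where it was at the start of the episode below 0.006 m and linear speed of each of loose_cap, tape_roll, petri_dish below 0.02 m/s); the robot touches nothing.
It fails at once if the fingers or the arm touch anything (more than 0.5 N) (contact force between any of the fingers, the arm and anything else above 0.5 N).
It fails at once if the cap, the tape or the dish is moved by more than 6 mm (distance of any of loose_cap, tape_roll, petri_dish from where it was at the start of the episode above 0.006 m).
It fails at once if the fingertips are brought low over one of the other tubes (grasp point within 25 mm sideways of it and less than 65 mm above its top) ((horizontal distance between the grasp point and capped_a_top below 0.025 m and z of the grasp point in the frame of capped_a_top between -1 and 0.065 m) or (horizontal distance between the grasp point and capped_b_top below 0.025 m and z of the grasp point in the frame of capped_b_top between -1 and 0.065 m) or (horizontal distance between the grasp point and tube_open below 0.025 m and height (world z) of the grasp point below 0.185 m) or (horizontal distance between the grasp point and tube_green below 0.025 m and height (world z) of the grasp point below 0.185 m)).
It fails at once if the fingertips are brought low over the tape or the dish (grasp point within 35 mm sideways of its centre and below 75 mm) ((horizontal distance between the grasp point and tape_roll below 0.035 m and height (world z) of the grasp point below 0.075 m) or (horizontal distance between the grasp point and petri_dish below 0.035 m and height (world z) of the grasp point below 0.075 m)).
It also fails if it takes over 48 s, if anything falls off the work surface, if the arm or the gripper's body presses on something with over 40 N, if the wrist force passes 120 N, or if a joint passes its speed limit or range.

## Working session

There is one attempt and no reset: what is moved stays moved. The work goes in short steps, Python scripts to look and compute and a shell command to move; the robot and the scene stay as the last step left them, time stands still between calls to the robot, and variables do not carry over. Pictures are saved under pics/ and viewed, on a budget of 10 in all, crops included, one or two more only if the job needs it, and the job is handed in when it is done.

```bash
mkdir -p pics; cat > h.py <<'E'
import numpy as np, cv2
from cell import robot
def ray(p,uv,tool=None):
    K=np.array(p["mtx"]); d=np.array([p["k1"],0,0,0,0.])
    s=cv2.undistortPoints(np.array([[uv]],float),K,d)[0,0]
    if "view" in p: T=np.linalg.inv(np.array(p["view"]))
    else: T=tool@np.array(p["T_tool_cam"])
    return T[:3,3],T[:3,:3]@np.array([s[0],s[1],1])
def hit(p,uv,z,tool=None):
    o,d=ray(p,uv,tool); return o+d*(z-o[2])/d[2]
def proj(p,X,tool=None):
    V=np.array(p["view"]) if "view" in p else np.linalg.inv(tool@np.array(p["T_tool_cam"]))
    c=V@np.append(X,1); s=c[:2]/c[2]; s=s*(1+p["k1"]*(s@s)); K=np.array(p["mtx"])
    return K[0,0]*s[0]+K[0,2],K[1,1]*s[1]+K[1,2]
def tool():
    from scipy.spatial.transform import Rotation as R
    s=robot.observe(); T=np.eye(4); T[:3,:3]=R.from_euler("xyz",s["tool_rot"]).as_matrix(); T[:3,3]=s["tool_pos"]; return T
E
python3 - <<'E'
from h import *
np.set_printoptions(precision=3,suppress=True)
print(robot.observe(),robot.pinch_z); T=tool(); print(T)
for n in("top","side"):
    p=robot.read_camera(n); cv2.imwrite(f"pics/{n}0.png",p["color"][:,:,::-1]); print(n,np.linalg.inv(p["view"])[:3,3])
    for t,z in(("open_tube",.117),("capped_a",.12),("loose_cap",.006),("tape_roll",.01),("petri_dish",.006),("work_rack",.05)):
        for r in robot.look_for(t,p)[:3]: print(t,r["xy"],round(r["conf"],2),hit(p,r["xy"],z))
E
```

```text
{'time': 0.0, 'qpos': array([-1.286,  0.343,  1.525,  0.   ,  1.275, -0.146]), 'qvel': array([-0.   , -0.001,  0.001,  0.001, -0.001, -0.001]), 'joint_efforts': array([ -0.003, -43.125, -24.423,   0.072,   0.056,  -0.   ]), 'tool_pos': array([ 0.219, -0.477,  0.404]), 'tool_rot': array([2.99 , 1.569, 1.85 ]), 'contact_force': array([-0.579,  1.271,  0.189]), 'torque': array([ 0.029, -0.021, -0.005]), 'opening': 0.09156613016575718} 0.1592
[[-0.     0.909  0.418  0.219]
 [ 0.001  0.418 -0.909 -0.477]
 [-1.     0.    -0.002  0.404]
 [ 0.     0.     0.     1.   ]]
top [ 0.396 -0.026  1.176]
open_tube [404.6, 173.7] 0.74 [ 0.569 -0.336  0.117]
open_tube [302.9, 227.5] 0.15 [ 0.442 -0.108  0.117]
capped_a [371.9, 177.9] 0.7 [ 0.557 -0.261  0.12 ]
capped_a [335.0, 179.6] 0.58 [ 0.551 -0.178  0.12 ]
capped_a [369.2, 223.0] 0.56 [ 0.455 -0.255  0.12 ]
loose_cap [303.6, 230.0] 0.43 [ 0.44  -0.118  0.006]
loose_cap [180.2, 175.3] 0.24 [0.569 0.193 0.006]
tape_roll [405.4, 173.7] 0.55 [ 0.587 -0.37   0.01 ]
petri_dish [245.4, 231.4] 0.97 [0.433 0.026 0.006]
work_rack [350.9, 167.2] 0.76 [ 0.593 -0.226  0.05 ]
side [ 0.451 -0.935  0.524]
open_tube [293.0, 268.9] 0.93 [ 0.558 -0.391  0.117]
open_tube [213.8, 207.7] 0.68 [ 0.438 -0.173  0.117]
capped_a [268.4, 216.5] 0.84 [ 0.541 -0.227  0.12 ]
capped_a [281.8, 238.9] 0.56 [ 0.554 -0.308  0.12 ]
capped_a [258.9, 142.1] 0.51 [0.567 0.189 0.12 ]
loose_cap [214.9, 237.5] 0.66 [ 0.435 -0.107  0.006]
tape_roll [219.9, 282.6] 0.73 [ 0.442 -0.273  0.01 ]
petri_dish [212.4, 206.4] 0.77 [0.431 0.043 0.006]
work_rack [300.0, 277.3] 0.68 [ 0.584 -0.327  0.05 ]
```

```bash
python3 - <<'E'
import cv2
a=cv2.imread("pics/top0.png")[110:290,150:450]; b=cv2.imread("pics/side0.png")[120:330,150:400]
cv2.imwrite("pics/a.png",cv2.resize(a,(800,480),interpolation=2)); cv2.imwrite("pics/b.png",cv2.resize(b,(714,600),interpolation=2))
E
```

```text
(no output)
```

View pics/a.png

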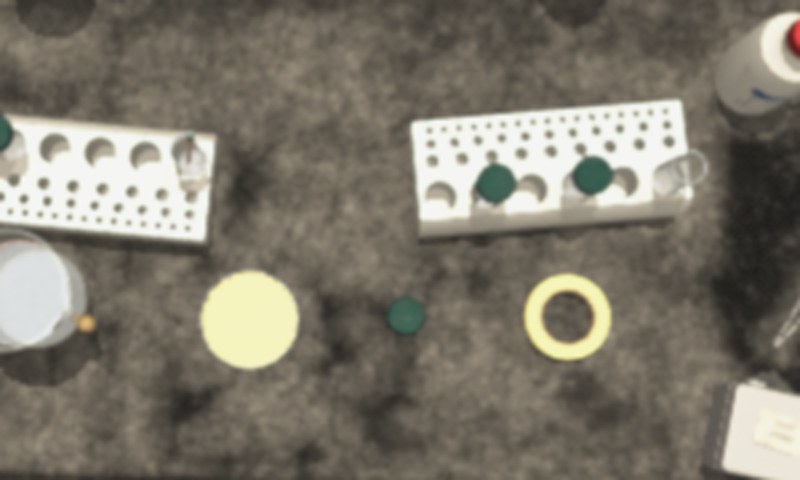

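View pics/b.png

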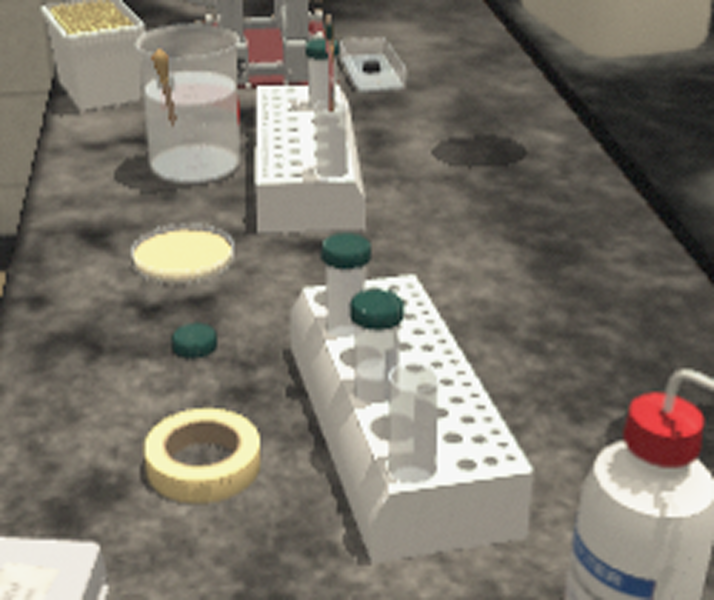

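The top view shows the uncapped tube is the right-hand one, with its mouth at about (409,173) in the full picture. The caps are at (336,179) and (372,176), and the loose cap is at (302,229). The side view agrees, with the open rim at about (294,253). A wash bottle stands beyond the open tube, so I'll triangulate it too.

```bash
python3 - <<'E'
from h import *
np.set_printoptions(precision=3,suppress=True)
t=robot.read_camera("top"); s=robot.read_camera("side")
def tri(a,b):
    (o,d),(q,e)=ray(t,a),ray(s,b); k=np.linalg.lstsq(np.c_[d,-e],q-o,rcond=None)[0]
    x,y=o+k[0]*d,q+k[1]*e; return (x+y)/2,np.linalg.norm(x-y)
for n,a,b,z in(("open",(409.5,173),(294.6,253),.117),("capM",(372,175.6),(282,227.5),.12),("capL",(336,178.6),(271.5,206.5),.12),("loose",(302.3,228.5),(218,237.5),.012),("tape",(363,229),(221,276),.019),("bottle cap",(449,124),(383,265),.2),):
    print(n,tri(a,b),hit(t,a,z)[:2],hit(s,b,z)[:2])
print(hit(s,(391.6,253),.25)); print([proj(t,(.3,-.5,z)) for z in(0,.1)])
b=t["color"][60:200,400:512,::-1]; c=s["color"][220:384,300:512,::-1]
cv2.imwrite("pics/c.png",np.hstack([cv2.resize(b,(400,500)),cv2.resize(c,(400,500))]))
T=tool()
def to(X): return T[:3,:3].T@(np.array(X)-T[:3,3])*100
print(to((.565,-.345,.45)))
E
```

```text
open (array([ 0.57 , -0.347,  0.116]), np.float64(0.002416855112390035)) [ 0.571 -0.347] [ 0.569 -0.348]
capM (array([ 0.562, -0.262,  0.115]), np.float64(0.002029251144046866)) [ 0.562 -0.261] [ 0.56 -0.27]
capL (array([ 0.553, -0.181,  0.116]), np.float64(0.0012871073531042117)) [ 0.553 -0.18 ] [ 0.552 -0.188]
loose (array([ 0.443, -0.114,  0.01 ]), np.float64(0.0015782672222289956)) [ 0.444 -0.114] [ 0.442 -0.117]
tape (array([ 0.445, -0.262,  0.017]), np.float64(0.0010628501010606069)) [ 0.446 -0.262] [ 0.445 -0.265]
bottle cap (array([ 0.683, -0.431,  0.142]), np.float64(0.003293751340051316)) [ 0.665 -0.408] [ 0.649 -0.507]
[ 0.636 -0.553  0.25 ]
[(np.float64(457.5937635230677), np.float64(291.0696479798329)), (np.float64(475.3895406591754), np.float64(295.119691822401))]
[-4.525 36.928  2.443]
```

View pics/c.png

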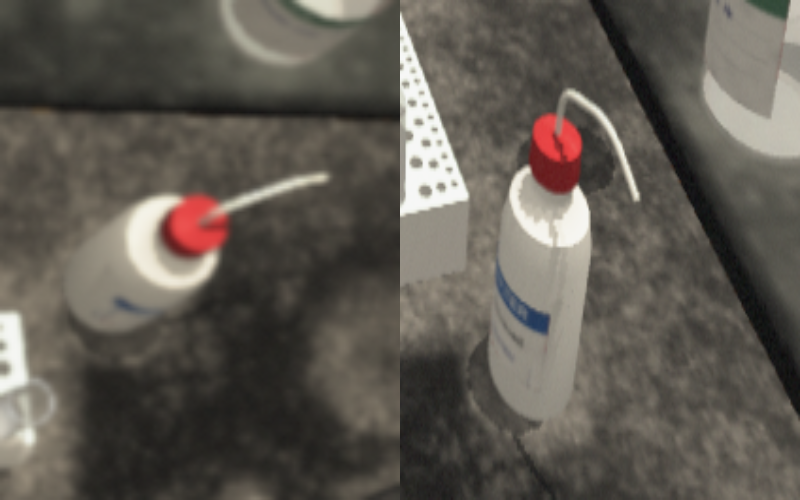

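The bottle cap is about (0.68,-0.43) and its spout reaches about 0.2 m. That leaves enough room for the hand if the grasp point stays at about 0.18 m.

```bash
python3 -m jog '[{"fingers":1,"y":4,"z":0.3},{"fingers":1,"y":9,"z":0.7},{"fingers":1,"y":14,"z":1.1},{"fingers":1,"y":19,"z":1.5},{"fingers":1,"y":23,"z":1.8}]'; python3 -m jog '[{"y":5,"z":0.4},{"y":9,"z":0.7},{"y":12.5,"z":1},{"y":14.3,"z":1.1},{"y":14.3,"z":1.1}]'
python3 - <<'E'
from h import *
T=tool(); p=robot.read_camera("wrist"); print(T,robot.observe()["opening"])
cv2.imwrite("pics/w1.png",p["color"][:,:,::-1])
for t,z in(("open_tube",.117),("capped_a",.12)):
    for r in robot.look_for(t,p)[:3]: print(t,r,hit(p,r["xy"],z,T))
print(proj(p,(.57,-.347,.117),T), proj(p,T[:3,3]-[0,0,T[2,3]-.117],T))
E
```

```text
[[ 3.80399076e-05  9.08631299e-01  4.17599282e-01  2.19264787e-01]
 [-1.01369121e-04  4.17599284e-01 -9.08631294e-01 -4.77017731e-01]
 [-9.99999994e-01 -7.76742153e-06  1.07992594e-04  4.04748098e-01]
 [ 0.00000000e+00  0.00000000e+00  0.00000000e+00  1.00000000e+00]] 0.09144094804048276
(np.float64(293.880903299483), np.float64(-259.1264574652329)) (np.float64(258.2989656410661), np.float64(193.39037814563753))$[0]: bad value
$[0]: bad value
```

View pics/w1.png

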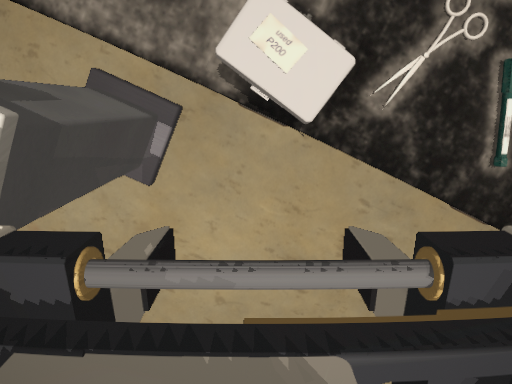

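The wrist view shows the hand still at its start, with the tip box at (285,60). The rows were refused, probably because each one needs every key.

```bash
python3 -m jog '[{"fingers":1,"x":0,"y":4,"z":0.3,"spin":0},{"fingers":1,"x":0,"y":9,"z":0.7,"spin":0},{"fingers":1,"x":0,"y":14,"z":1.1,"spin":0},{"fingers":1,"x":0,"y":19,"z":1.5,"spin":0},{"fingers":1,"x":0,"y":23,"z":1.8,"spin":0}]'
```

```text
time: 1.58
tool_pos: [0.4375, -0.3964, 0.4047]
tool_rot: [0.577, 1.571, -0.562]
contact_force: [0.5, -0.6, 0.6]
opening: 0.0465
```

```bash
python3 -m jog '[{"fingers":1,"x":0,"y":5,"z":0.4,"spin":0},{"fingers":1,"x":0,"y":9,"z":0.7,"spin":0},{"fingers":1,"x":0,"y":12.5,"z":1,"spin":0},{"fingers":1,"x":0,"y":14.3,"z":1.1,"spin":0},{"fingers":1,"x":0,"y":14.3,"z":1.1,"spin":0}]'
python3 - <<'E'
from h import *
np.set_printoptions(precision=4,suppress=True)
T=tool(); p=robot.read_camera("wrist"); print(T,robot.observe()["opening"],robot.pinch_z)
cv2.imwrite("pics/w2.png",p["color"][:,:,::-1])
for t,z in(("open_tube",.117),("capped_a",.12)):
    for r in robot.look_for(t,p)[:3]: print(t,r,hit(p,r["xy"],z,T))
print(proj(p,(.57,-.347,.117),T), proj(p,T[:3,3]-[0,0,T[2,3]-.117],T))
E
```

```text
time: 2.2
tool_pos: [0.5712, -0.3469, 0.4041]
tool_rot: [-2.645, 1.57, 2.5]
contact_force: [-0.4, -0.2, -0.3]
opening: 0.0007
[[-0.0004  0.9078  0.4193  0.5712]
 [ 0.0003  0.4193 -0.9078 -0.3469]
 [-1.     -0.0003 -0.0005  0.4041]
 [ 0.      0.      0.      1.    ]] 0.00044990054065042865 0.1592
open_tube {'xy': [252.6, 185.4], 'conf': 0.77} [ 0.5756 -0.3392  0.117 ]
capped_a {'xy': [167.8, 160.5], 'conf': 0.91} [ 0.566  -0.2646  0.12  ]
capped_a {'xy': [82.2, 129.9], 'conf': 0.9} [ 0.5601 -0.1886  0.12  ]
(np.float64(258.0544943202468), np.float64(194.7206893151154)) (np.float64(258.4908479001096), np.float64(193.49771219095066))
```

View pics/w2.png

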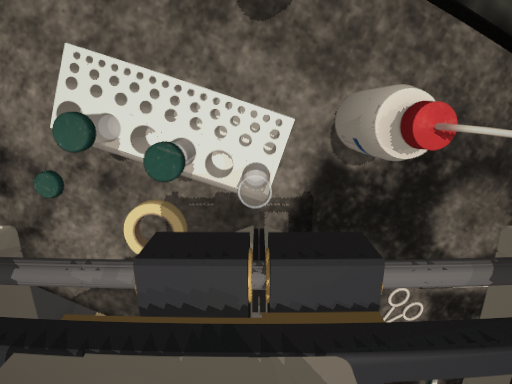

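The mouth ring is at about (255,190), within about 4 mm of straight below the grasp point. The two capped tubes are clear to the left and the bottle to the right. I'll descend 6.2 cm and hold.

```bash
python3 -m jog '[{"fingers":1,"x":2,"y":0.1,"z":-0.2,"spin":0},{"fingers":1,"x":4,"y":0.1,"z":-0.2,"spin":0},{"fingers":1,"x":5.5,"y":0.1,"z":-0.2,"spin":0},{"fingers":1,"x":6.2,"y":0.1,"z":-0.2,"spin":0},{"fingers":1,"x":6.2,"y":0.1,"z":-0.2,"spin":0}]'
for i in 1 2 3 4; do python3 -m jog '[{"fingers":1,"x":0,"y":0,"z":0,"spin":0},{"fingers":1,"x":0,"y":0,"z":0,"spin":0},{"fingers":1,"x":0,"y":0,"z":0,"spin":0},{"fingers":1,"x":0,"y":0,"z":0,"spin":0},{"fingers":1,"x":0,"y":0,"z":0,"spin":0}]'; done
python3 - <<'E'
from h import *
for n in("top","side","wrist"): 
    T=tool();p=robot.read_camera(n); cv2.imwrite(f"pics/{n}3.png",p["color"][:,:,::-1])
    if n=="wrist": print(robot.look_for("open_tube",p)[:2],proj(p,T[:3,3]-[0,0,T[2,3]-.117],T))
a=cv2.imread("pics/wrist3.png"); b=cv2.imread("pics/side3.png")[120:330,200:400]
cv2.imwrite("pics/d.png",np.hstack([cv2.resize(a,(400,300)),cv2.resize(b,(286,300))]))
E
```

```text
time: 2.98
tool_pos: [0.5702, -0.3456, 0.3426]
tool_rot: [-2.319, 1.571, 2.824]
contact_force: [0.0, -0.7, 0.3]
opening: 0.0005
time: 3.6
tool_pos: [0.5704, -0.3454, 0.3428]
tool_rot: [0.135, 1.571, -1.005]
contact_force: [-0.2, 0.0, 0.2]
opening: 0.0001
time: 4.22
tool_pos: [0.5704, -0.3454, 0.3427]
tool_rot: [-0.408, 1.571, -1.548]
contact_force: [0.2, 0.0, 0.4]
opening: 0.0003
time: 4.85
tool_pos: [0.5704, -0.3454, 0.3427]
tool_rot: [-0.118, 1.571, -1.258]
contact_force: [-0.3, 0.6, -0.5]
opening: 0.0006
time: 5.48
tool_pos: [0.5704, -0.3454, 0.3427]
tool_rot: [-0.214, 1.571, -1.354]
contact_force: [0.5, -0.1, -1.0]
opening: 0.0004
[{'xy': [252.1, 206.4], 'conf': 0.69}] (np.float64(258.26948460609725), np.float64(216.96752252200366))
```

View pics/d.png

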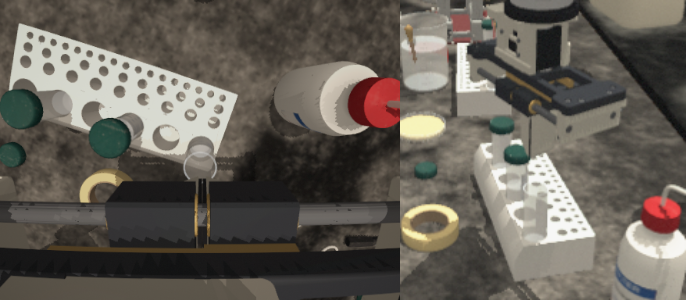

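The mouth is under the fingertips: the ring sits at about (257,212) against (258,217) for the grasp axis. The hold is over 2.4 s. Next I'll raise the hand and move to the loose cap.

```bash
python3 -m jog '[{"fingers":1,"x":-3,"y":0,"z":0,"spin":0},{"fingers":1,"x":-7,"y":0,"z":0,"spin":0},{"fingers":1,"x":-8,"y":-0.3,"z":-4,"spin":0},{"fingers":1,"x":-8,"y":-0.7,"z":-9,"spin":0},{"fingers":1,"x":-8,"y":-1,"z":-14,"spin":0}]'
python3 -m jog '[{"fingers":1,"x":0,"y":-0.3,"z":-4,"spin":0},{"fingers":1,"x":0,"y":-0.6,"z":-8,"spin":0},{"fingers":1,"x":0,"y":-0.8,"z":-11,"spin":0},{"fingers":1,"x":0,"y":-0.9,"z":-12.4,"spin":0},{"fingers":1,"x":0,"y":-0.9,"z":-12.4,"spin":0}]'
python3 - <<'E'
from h import *
np.set_printoptions(precision=4,suppress=True)
T=tool(); p=robot.read_camera("wrist"); print(T,robot.observe()["time"])
cv2.imwrite("pics/w4.png",p["color"][:,:,::-1])
for t,z in(("loose_cap",.012),("capped_a",.12)):
    for r in robot.look_for(t,p)[:3]: print(t,r,hit(p,r["xy"],z,T))
print(proj(p,T[:3,3]-[0,0,T[2,3]-.012],T))
E
```

```text
time: 6.3
tool_pos: [0.5019, -0.2212, 0.4229]
tool_rot: [0.729, 1.57, -0.411]
contact_force: [0.4, -1.0, 0.5]
opening: 0.0005
time: 6.92
tool_pos: [0.4429, -0.1132, 0.4231]
tool_rot: [0.492, 1.57, -0.648]
contact_force: [0.3, -1.0, 0.6]
opening: 0.0004
[[ 0.0008  0.9083  0.4184  0.4429]
 [-0.0006  0.4184 -0.9083 -0.1132]
 [-1.      0.0005  0.0009  0.4231]
 [ 0.      0.      0.      1.    ]] 6.975
loose_cap {'xy': [256.3, 164.5], 'conf': 0.91} [ 0.4457 -0.1094  0.012 ]
loose_cap {'xy': [447.6, 136.8], 'conf': 0.22} [ 0.5793 -0.3127  0.012 ]
capped_a {'xy': [447.6, 137.6], 'conf': 0.8} [ 0.5593 -0.2497  0.12  ]
capped_a {'xy': [371.8, 108.7], 'conf': 0.73} [ 0.5508 -0.1733  0.12  ]
capped_a {'xy': [113.4, 17.4], 'conf': 0.43} [0.5269 0.0581 0.12  ]
(np.float64(258.06248628189695), np.float64(167.79843081906688))
```

View pics/w4.png

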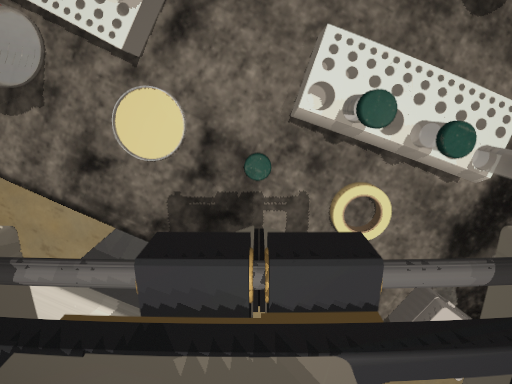

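The loose cap is at (257,166), almost exactly under the grasp axis at (258,168). The dish, tape and rack are all clear of it. I'll descend 18 cm and hold.

```bash
python3 -m jog '[{"fingers":1,"x":3,"y":0.1,"z":-0.1,"spin":0},{"fingers":1,"x":7,"y":0.1,"z":-0.1,"spin":0},{"fingers":1,"x":11,"y":0.1,"z":-0.1,"spin":0},{"fingers":1,"x":14,"y":0.1,"z":-0.1,"spin":0},{"fingers":1,"x":16,"y":0.1,"z":-0.1,"spin":0}]'
python3 -m jog '[{"fingers":1,"x":1,"y":0,"z":0,"spin":0},{"fingers":1,"x":2,"y":0,"z":0,"spin":0},{"fingers":1,"x":2,"y":0,"z":0,"spin":0},{"fingers":1,"x":2,"y":0,"z":0,"spin":0},{"fingers":1,"x":2,"y":0,"z":0,"spin":0}]'
for i in 1 2 3 4; do python3 -m jog '[{"fingers":1,"x":0,"y":0,"z":0,"spin":0},{"fingers":1,"x":0,"y":0,"z":0,"spin":0},{"fingers":1,"x":0,"y":0,"z":0,"spin":0},{"fingers":1,"x":0,"y":0,"z":0,"spin":0},{"fingers":1,"x":0,"y":0,"z":0,"spin":0}]'; done
python3 - <<'E'
from h import *
T=tool();p=robot.read_camera("wrist"); print(robot.look_for("loose_cap",p)[:1],proj(p,T[:3,3]-[0,0,T[2,3]-.012],T))
s=robot.read_camera("side"); print(robot.look_for("loose_cap",s)[:1])
cv2.imwrite("pics/e.png",np.hstack([cv2.resize(p["color"],(400,300)),cv2.resize(s["color"],(400,300))])[:,:,::-1])
E
```

```text
time: 7.7
tool_pos: [0.4435, -0.1129, 0.2609]
tool_rot: [-2.305, 1.569, 2.837]
contact_force: [0.6, 1.1, -0.6]
opening: 0.0006
time: 8.32
tool_pos: [0.4435, -0.1122, 0.2433]
tool_rot: [0.666, 1.569, -0.473]
contact_force: [-0.3, -0.5, -0.2]
opening: 0.0004
time: 8.95
tool_pos: [0.4434, -0.1121, 0.2427]
tool_rot: [-0.383, 1.571, -1.523]
contact_force: [0.4, 0.2, 0.7]
opening: 0.0003
time: 9.57
tool_pos: [0.4434, -0.1121, 0.2427]
tool_rot: [0.097, 1.571, -1.043]
contact_force: [0.1, -0.1, -0.8]
opening: 0.0005
time: 10.2
tool_pos: [0.4434, -0.1121, 0.2427]
tool_rot: [0.057, 1.571, -1.083]
contact_force: [-0.3, 0.4, 0.5]
opening: 0.0005
time: 10.82
tool_pos: [0.4433, -0.1121, 0.2427]
tool_rot: [-0.518, 1.571, -1.658]
contact_force: [-0.1, 0.4, -0.2]
opening: 0.0003
[{'xy': [257.9, 206.1], 'conf': 0.63}] (np.float64(258.28013232555236), np.float64(214.59225507112566))
[{'xy': [219.3, 240.7], 'conf': 0.69}]
```

View pics/e.png

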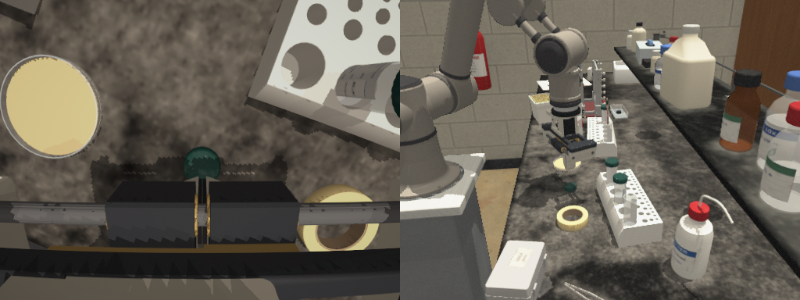

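The cap is directly under the fingertips: seen at (258,209), partly hidden by the fingers, against (258,215) for the axis. The hold was over 2.5 s. Now I'll raise the hand.

```bash
python3 -m jog '[{"fingers":1,"x":-3,"y":0,"z":0,"spin":0},{"fingers":1,"x":-7,"y":0,"z":0,"spin":0},{"fingers":1,"x":-11,"y":0,"z":0,"spin":0},{"fingers":1,"x":-15,"y":0,"z":0,"spin":0},{"fingers":1,"x":-18,"y":0,"z":0,"spin":0}]'
python3 -m jog '[{"fingers":1,"x":-1,"y":0,"z":0,"spin":0},{"fingers":1,"x":-1,"y":0,"z":0,"spin":0},{"fingers":1,"x":-1,"y":0,"z":0,"spin":0},{"fingers":1,"x":-1,"y":0,"z":0,"spin":0},{"fingers":1,"x":-1,"y":0,"z":0,"spin":0}]'
python3 - <<'E'
from h import *
s=robot.read_camera("side")
for t in("loose_cap","tape_roll","petri_dish"): print(t,robot.look_for(t,s)[:1])
print(tool()[2,3]-robot.pinch_z); print(robot.hand_in())
E
```

```text
time: 11.65
tool_pos: [0.4432, -0.112, 0.4245]
tool_rot: [0.67, 1.569, -0.47]
contact_force: [0.6, -0.7, 0.2]
opening: 0.0004
time: 12.28
tool_pos: [0.4433, -0.1121, 0.4321]
tool_rot: [-2.359, 1.57, 2.784]
contact_force: [-0.2, 0.9, 0.8]
opening: 0.0003
loose_cap [{'xy': [216.5, 238.7], 'conf': 0.45}]
tape_roll [{'xy': [222.3, 282.6], 'conf': 0.83}]
petri_dish [{'xy': [213.5, 210.9], 'conf': 0.79}]
0.27338791419840636
the job is handed in; nothing more can be done
None
```

I pointed at the open tube and then at the loose cap, and handed the job in at about 12.3 s. No verdict came back.

- **Open tube:** It is the right-most tube in the right-hand rack. I closed the fingers and held the grasp point about 66 mm above its mouth for over 2.4 s. The wrist view put it within a few mm of the mouth's centre sideways.
- **Loose cap:** I held about 71 mm above its top for over 2.5 s, also within a few mm sideways.
- **Finish:** The grasp point ended 0.27 m above the worktop. The force readings stayed at the roughly 1 N noise level they showed at the start, so I saw no sign of contact.
- **Last side picture:** The network placed the loose cap and tape within about 2.5 pixels of where they began. The dish read 4.5 pixels lower than at the start. I put that down to detector scatter, since the hand never came near the dish, but I did not check it separately.

My first two moves were refused because their rows left out some values. Nothing moved, and I resent them complete.

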